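# Seat the long jet carrier on the dowel stand

### The job

Take the longer of the two jet carriers by its brass block, bring it over the stand with both of its end holes lined up above the two dowels, then lower it gently (do not drop it) until the plate lies flat on the stand with a dowel through each hole, and let go. Either end may go on either dowel; leave the shorter carrier where it is.

Things in the scene. Friction and masses are not known exactly. Their poses are not given: they have to be found in the camera images.
- carrier_center (a point): The longer jet carrier, loose, 0.45 kg: flat aluminium plate 150 (x) x 60 (y) x 6 mm, upright brass block on its middle 36 (x) x 24 (y) x 46 mm tall; 52 mm tall in all. Two 26 mm through holes on its long axis at x = +-55 mm. Point: its middle, 26 mm above the underside, 20 mm above the plate's top; z up. Starts flat. Grip the block across its 24 mm (along y), fingertips just above the plate.
- stand_top (a point): Dowel stand, fixed, place and angle vary: dark steel block 170 (x) x 76 (y) x 30 mm tall; two upright steel dowels on its long axis at x = +-55 mm, 12 mm thick for 18 mm, then tapering over 22 mm to a 4 mm tip, 40 mm above the block in all. Point: middle of the block's flat top, 30 mm above the bench; z up. The seated carrier's point is 26 mm above it.
- short_carrier_center (a point): The shorter jet carrier, loose, to be left alone: same width, thickness, brass block and materials, but its plate is only 110 mm long with 26 mm holes at x = +-34 mm, so it does not fit the dowels. Point: its middle, 26 mm above the underside. The two carriers lie left and right of the stand, either way round.
Not all that is in view belongs to the job. What is shaped like the part that bears carrier_center but blue is not meant.

How it is judged:
By the outcome, as a careful person would: the job done as asked, in the order asked, and still so for the second after the job is handed in, with the robot touching nothing.
It also fails if it takes over 38 s, if anything falls off the work surface, if the arm or the gripper's body presses on something with over 40 N, if the wrist force passes 120 N, or if a joint passes its speed limit or range.

### The arm

A 6-joint arm with a two-finger parallel gripper is mounted at the origin on the work surface. World frame = base frame: x ahead of the robot, y to its left, z up, the work surface at z = 0. Lengths are in mm, angles in rad, forces in N, time in s.
With the tool pointing down it reaches from about 300 to 775 mm from the base axis. Payload 14.6 kg.
Tool frame: the origin (TCP) lies on the front face of the gripper's body, between the roots of the fingers; the fingertips stand 97 mm ahead of it and the grasp point (between the pads) lies 78 mm ahead of it; z points along the fingers, y is the line along which they close (so a half turn about z gives the same grasp; the last joint's range is limited). The gripper opens to 94 mm and grips with 3 to 60 N. Pads are 16 mm wide; open, the fingers measure 119 mm over their backs; the gripper's body (75 mm by 177 mm) begins 78 mm behind the grasp point.
Start: joints at [-1.388, 0.3, 1.521, -0, 1.321, -0.067], TCP at [135.959, -532.921, 302.646] pointing down, gripper open.
Joint ranges: [-3.03, 3.03], [-0.79, 2.21], [0.23, 2.52], [-1.04, 4.18], [0, 3.07], [-2.55, 2.55]. Speed limits (rad/s): [2.22, 2.22, 2.57, 3.14, 3.14, 3.14].

### API

Orientations are given as [roll, pitch, yaw] about the fixed x, y, z axes, in that order (R = Rz(yaw) Ry(pitch) Rx(roll)).
In Python, from cell import * gives the robot as it stands.
- The arm moves only by the tool carry_out, never from a script. Its arguments are lists of equal length, an entry for each row: "slide": the shift along the world's x, y, z scaled (see below), a list of three; "dr": the turn, a rotation vector about the world's x, y, z scaled (see below), a list of three; "gripper": the opening in per cent of the stroke, from 0 (shut) to 100 (fully open). A call has 1 to 10 rows; each row is the pose to reach, as a shift and turn from the pose commanded when the call began, turning the shorter way round; what a row does not reach only later rows make up. The controller multiplies each number of a shift by 0.25 m and each number of a turn by 360 degrees. A row lasts 1/12 s, in which the tool goes at most 41.7 mm and 7.16 degrees, less where a joint would pass 70% of its speed; a pose out of reach is approached as far as the arm can. A call with a number of a shift or a turn outside -1 to 1 is refused whole. A call with a gripper value outside its range is refused whole. The fingers move at their own pace and stop on an object; "newtons" is the grip in N (left out, the last holds). Time passes only in rows, so rows that repeat a pose let the fingers close. It gives the time, the measured TCP pose, the force, the opening and the grip force at its end, in the units of the state.
- read_state(): the state, without advancing time (a new reading comes with each control period).
- camera(name): name is "scene" or "top"; returns the picture (480x640x3 uint8, red, green, blue); there is no depth.
- camera_model(name): a dict with "vfov" (degrees; the focal length in pixels is half the picture's height over the tangent of half this angle, whatever the lens; pixels are square), "cx", "cy" (the principal point, pixels), "R" (3x3) and "t" (3): a world point X has camera coordinates R X + t. Camera axes: x right, y down, z forward; pixel columns grow to the right and rows downward; lengths in mm; the calibration is good to about 2 mm. A picture is of the moment at which its call begins. camera_model takes no time and is no camera call.
- sign_off(): hands the job in; it is judged then, once.
The state is a dict: "clock": time; "joints": joint angles; "qd": joint speeds; "effort": joint torques, N m; "eef_pos": TCP position; "eef_rot": TCP orientation; "wrist_force": force on the tool from outside, world axes, zero at the start; "moment": the same for the moment, N m; "finger_gap": finger opening in mm; "finger_force": force on a finger pad.
Only numpy, scipy, OpenCV 4.12 (cv2) and the standard library are available. Lean on these libraries where they do the work, as an engineer would, in place of code of your own. Each camera call takes 0.05 s, during which the arm holds its last target. There are 200 camera calls.

## Working session

There is one attempt and no reset: what is moved stays moved. The work goes in short steps, Python scripts to look and compute and a tool call to move; the robot and the scene stay as the last step left them, time stands still between calls to the robot, and variables do not carry over. Pictures are saved under pics/ and viewed, at most 10 in all, crops included, and the job is handed in when it is done.

Besides the shell and the picture viewer there is one more tool, called as a command line: name --argument value ..., lists and objects as JSON in quotes. carry_out: Moves the arm, as the interface text tells. Its arguments: {"type":"object","properties":{"slide":{"type":"array","items":{"type":"array","items":{"type":"number","minimum":-1,"maximum":1}}},"dr":{"type":"array","items":{"type":"array","items":{"type":"number","minimum":-1,"maximum":1}}},"gripper":{"type":"array","items":{"type":"number"}},"newtons":{"type":"number"}},"required":["slide","dr","gripper"]}

```bash
mkdir -p pics; python3 - <<'E'
from cell import *
import cv2
for n in("scene","top"):
    cv2.imwrite(f"pics/{n}0.png",cv2.cvtColor(camera(n),cv2.COLOR_RGB2BGR)); print(n,camera_model(n))
print(read_state())
E
```

```text
scene {'vfov': 45.84978199737511, 'cx': 328.8363225519483, 'cy': 239.22621848171332, 'R': array([[-0.33899504,  0.94077648, -0.004688  ],
       [ 0.79773232,  0.28480255, -0.53151731],
       [-0.49870383, -0.1839215 , -0.84703446]]), 't': array([ 154.0760459 , -395.13294072, 1570.7307508 ])}
top {'vfov': 47.98805835181627, 'cx': 319.994471797556, 'cy': 237.82678383458, 'R': array([[-0.01239713, -0.99976454, -0.01780934],
       [-0.99227452,  0.01449909, -0.12321138],
       [ 0.12344059,  0.01614429, -0.99222063]]), 't': array([ 14.09696863, 532.17139632, 953.55054265])}
{'clock': 0.1, 'joints': array([-1.38761929e+00,  3.00398153e-01,  1.52148830e+00, -8.05548231e-06,
        1.32071172e+00, -6.65663144e-02]), 'qd': array([-0.00199013, -0.00078343, -0.00114854,  0.0009298 , -0.00034998,
       -0.00022839]), 'effort': array([ 8.85029931e-04, -5.32644796e+01, -3.53282976e+01,  7.09212665e-02,
        2.35120731e-02, -6.67363543e-05]), 'eef_pos': array([ 135.92570543, -532.80638566,  302.16554625]), 'eef_rot': array([-3.14058885e+00, -5.90983753e-05,  2.49745322e-01]), 'wrist_force': array([0.62565694, 0.12797329, 0.13183311]), 'moment': array([0.01554639, 0.0052947 , 0.00892721]), 'finger_force': 0.0, 'finger_gap': 94.09007356223825}
```

View pics/top0.png

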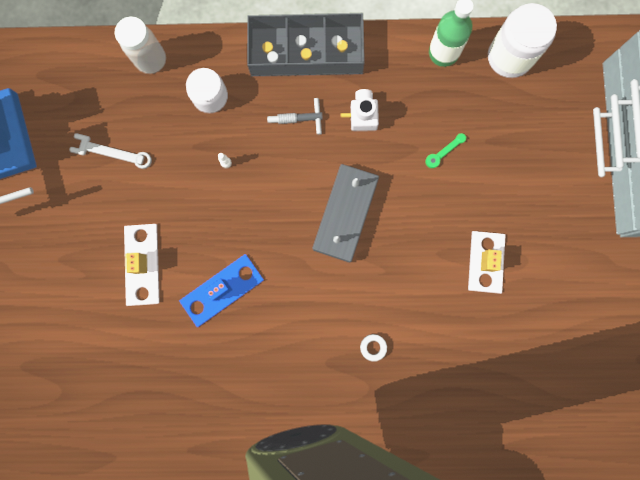

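View pics/scene0.png

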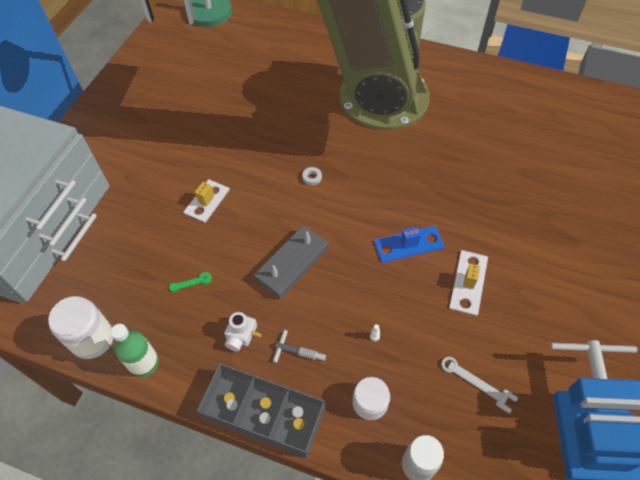

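The top picture shows the long carrier at about (141,265) with holes at (141,236) and (142,293), and the stand at about (346,213). The short carrier is on the right at (487,262), and the blue one is a decoy. The scene picture agrees. I'll enlarge both objects next.

```bash
python3 - <<'E'
import cv2,numpy as np
t=cv2.imread("pics/top0.png");s=cv2.imread("pics/scene0.png")
def c(i,x,y,w=80,h=60):
    return cv2.resize(i[y-h:y+h,x-w:x+w] if 0 else i[y-50:y+50,x-66:x+66],(396,300),interpolation=cv2.INTER_CUBIC)
o=np.vstack([np.hstack([c(t,141,265),c(t,346,213)]),np.hstack([c(s,469,283),c(s,291,262)])])
cv2.imwrite("pics/crop0.png",o)
E
```

```text
(no output)
```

View pics/crop0.png

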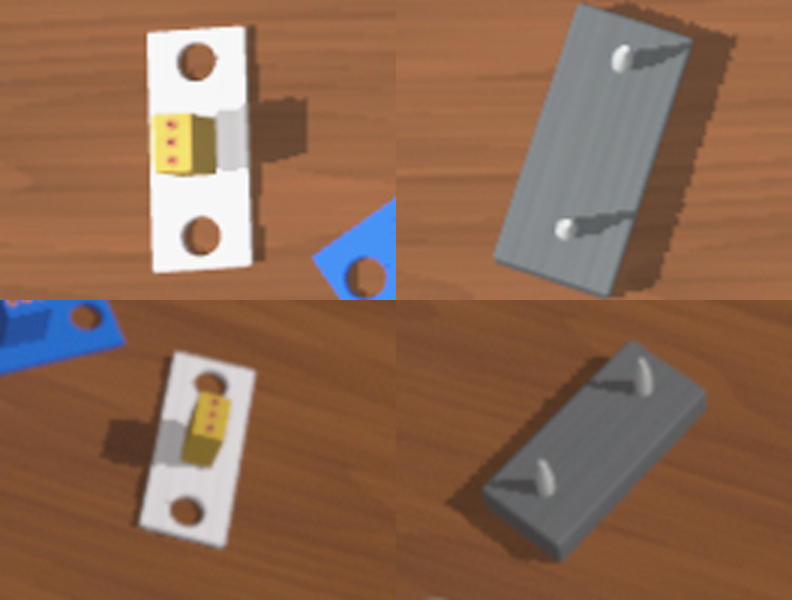

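```bash
cat > h.py <<'E'
from cell import *
import numpy as np, cv2
from scipy.optimize import least_squares
def proj(n,X):
    m=camera_model(n); f=240/np.tan(np.radians(m["vfov"]/2)); c=np.atleast_2d(X)@np.array(m["R"]).T+m["t"]
    return np.c_[m["cx"]+f*c[:,0]/c[:,2], m["cy"]+f*c[:,1]/c[:,2]]
def place(p,L): 
    c,s=np.cos(p[2]),np.sin(p[2]); L=np.array(L,float)
    return np.c_[p[0]+c*L[:,0]-s*L[:,1], p[1]+s*L[:,0]+c*L[:,1], L[:,2]]
def fit(obs,p0):  # obs: list (cam, local pts, pixels)
    g=lambda p:np.concatenate([(proj(n,place(p,L))-P).ravel() for n,L,P in obs])
    r=least_squares(g,p0,loss="soft_l1"); return r.x,g(r.x).reshape(-1,2)
E
python3 - <<'E'
from h import *
u=lambda P,o:(np.array(P)+.5)/3-.5+o
def rect(a,b,z): return [[a,b,z],[a,-b,z],[-a,-b,z],[-a,b,z]]
ct=u([(148,33),(244,27),(252,265),(153,271),(197,62),(201,236)],(75,215))
cs=u([(140,225),(175,51),(255,70),(225,247)],(403,233))
st=u([(184,4),(295,40),(212,296),(98,261)],(280,163))
ss=u([(160,245),(88,190),(235,43),(310,92)],(225,212))
# image of top cam: up = +x, left = +y
A=[('top',rect(75,30,6)+[[55,0,6],[-55,0,6]],ct)]
S=[('top',rect(85,38,30),st)]
def best(n,L,P,p0):
    return [(n,L,np.roll(P,k,0)) for k in range(4)]
for nm,O,sc,L,p0 in(('car',A,cs,rect(75,30,6),[450,230,0.]),('stand',S,ss,rect(85,38,30),[520,0,-.3])):
    p,r=fit(O,p0); print(nm,'top',p.round(3),r.round(1).tolist())
    o=min((fit([b],p) for b in best('scene',L,sc,p)),key=lambda q:abs(q[1]).sum()+100*abs(q[0][2]-p[2]))
    print('scene',o[0].round(3),o[1].round(1).tolist())
E
```

```text
car top [490.966 344.447  -6.229] [[0.3, 0.1], [-0.2, -0.1], [-0.6, 0.0], [0.4, 0.2], [-0.0, -0.3], [0.1, 0.0]]
scene [493.118 343.891  -6.224] [[-0.2, -0.5], [0.4, -0.3], [0.1, 0.4], [-0.3, 0.4]]
stand top [ 5.79264e+02 -4.07280e+01 -3.32000e-01] [[-0.8, -0.6], [1.1, -0.2], [0.6, 1.2], [-0.9, -0.1]]
scene [ 5.83634e+02 -4.24010e+01 -3.39000e-01] [[0.3, 1.3], [-1.6, -0.1], [0.1, -1.4], [0.6, -0.1]]
```

carry_out --slide '[[1, 1, 0], [1, 1, 0], [1, 1, 0], [1, 1, 0], [1, 1, 0], [1, 1, 0], [1, 1, 0], [1, 1, 0], [1, 1, 0], [1, 1, 0]]' --dr '[[0, 0, -0.031], [0, 0, -0.031], [0, 0, -0.031], [0, 0, -0.031], [0, 0, -0.031], [0, 0, -0.031], [0, 0, -0.031], [0, 0, -0.031], [0, 0, -0.031], [0, 0, -0.031]]' --gripper '[65, 65, 65, 65, 65, 65, 65, 65, 65, 65]' --newtons 30

```text
clock: 0.93
eef_pos: [388.1, -280.2, 302.5]
eef_rot: [-3.141, -0.0, 0.059]
wrist_force: [-0.1, -0.0, -0.1]
finger_gap: 61.1
finger_force: 0.0
```

carry_out --slide '[[0.424, 1, 0], [0.424, 1, 0], [0.424, 1, 0], [0.424, 1, 0], [0.424, 1, 0], [0.424, 1, 0], [0.424, 1, 0], [0.424, 1, 0]]' --dr '[[0, 0, 0], [0, 0, 0], [0, 0, 0], [0, 0, 0], [0, 0, 0], [0, 0, 0], [0, 0, 0], [0, 0, 0]]' --gripper '[65, 65, 65, 65, 65, 65, 65, 65]'

```text
clock: 1.6
eef_pos: [492.8, -30.2, 302.3]
eef_rot: [-3.141, 0.001, 0.058]
wrist_force: [0.3, 0.2, -0.5]
finger_gap: 61.5
finger_force: 0.0
```

carry_out --slide '[[0, 1, 0], [0, 1, 0], [0, 1, 0], [0, 1, 0], [0, 1, 0], [0, 1, 0], [0, 1, 0], [0, 1, 0]]' --dr '[[0, 0, 0], [0, 0, 0], [0, 0, 0], [0, 0, 0], [0, 0, 0], [0, 0, 0], [0, 0, 0], [0, 0, 0]]' --gripper '[65, 65, 65, 65, 65, 65, 65, 65]'

```text
clock: 2.27
eef_pos: [491.9, 217.5, 302.1]
eef_rot: [3.141, 0.001, 0.057]
wrist_force: [-0.2, -0.8, 0.2]
finger_gap: 61.0
finger_force: 0.0
```

carry_out --slide '[[0, 0.508, -0.38], [0, 0.508, -0.38], [0, 0.508, -0.38], [0, 0.508, -0.38], [0, 0.508, -0.38], [0, 0.508, -0.38]]' --dr '[[0, 0, 0], [0, 0, 0], [0, 0, 0], [0, 0, 0], [0, 0, 0], [0, 0, 0]]' --gripper '[65, 65, 65, 65, 65, 65]'

```text
clock: 2.77
eef_pos: [492.3, 342.8, 206.3]
eef_rot: [3.14, 0.002, 0.055]
wrist_force: [-0.2, -0.5, -0.5]
finger_gap: 60.9
finger_force: 0.0
```

carry_out --slide '[[0, 0, -0.15], [0, 0, -0.25], [0, 0, -0.34], [0, 0, -0.39], [0, 0, -0.39], [0, 0, -0.39]]' --dr '[[0, 0, 0], [0, 0, 0], [0, 0, 0], [0, 0, 0], [0, 0, 0], [0, 0, 0]]' --gripper '[65, 65, 65, 65, 65, 65]'

```text
clock: 3.27
eef_pos: [492.8, 343.1, 111.4]
eef_rot: [-3.141, -0.001, 0.054]
wrist_force: [-0.4, -0.6, 0.1]
finger_gap: 61.3
finger_force: 0.0
```

```bash
python3 - <<'E'
from h import *
t=cv2.cvtColor(camera("top"),cv2.COLOR_RGB2BGR);s=cv2.cvtColor(camera("scene"),cv2.COLOR_RGB2BGR)
cv2.imwrite("pics/t1.png",t);cv2.imwrite("pics/s1.png",s)
c=lambda i,x,y:cv2.resize(i[y-50:y+50,x-66:x+66],(396,300),interpolation=cv2.INTER_CUBIC)
cv2.imwrite("pics/crop1.png",np.vstack([np.hstack([c(t,141,265),c(t,346,213)]),np.hstack([c(s,469,283),c(s,291,262)])]))
E
```

```text
(no output)
```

View pics/crop1.png

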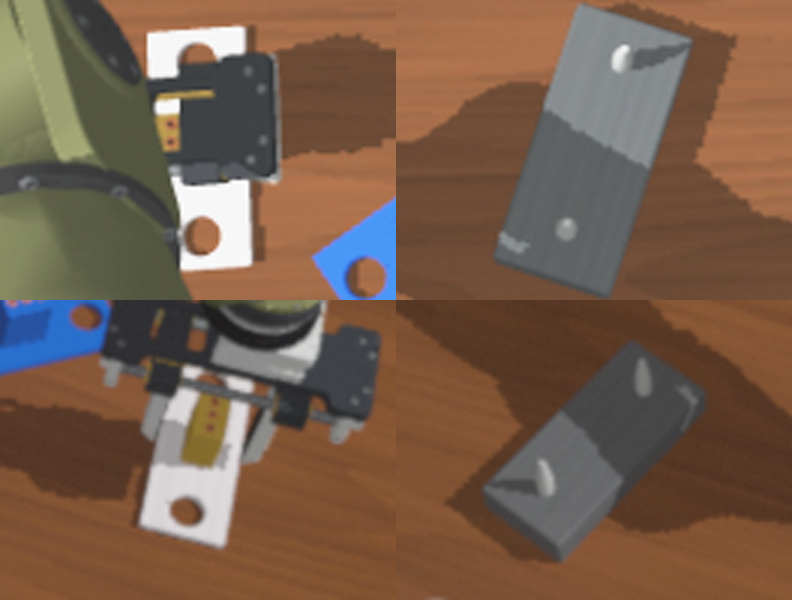

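The fingers straddle the brass block and the plate has not been disturbed, so I'll close and lift.

carry_out --slide '[[0, 0, 0], [0, 0, 0], [0, 0, 0], [0, 0, 0], [0, 0, 0], [0, 0, 0], [0, 0, 0], [0, 0, 0]]' --dr '[[0, 0, 0], [0, 0, 0], [0, 0, 0], [0, 0, 0], [0, 0, 0], [0, 0, 0], [0, 0, 0], [0, 0, 0]]' --gripper '[0, 0, 0, 0, 0, 0, 0, 0]' --newtons 40

```text
clock: 4.03
eef_pos: [491.9, 344.2, 110.2]
eef_rot: [-3.141, -0.0, 0.055]
wrist_force: [-0.3, 1.0, 1.1]
finger_gap: 23.9
finger_force: 40.0
```

```bash
python3 - <<'E'
from h import *
u=lambda P,o:(np.array(P)+.5)/3-.5+o
z=30;C=[[85,38,z],[85,-38,z],[-85,-38,z],[-85,38,z]]; D=[[55,0,70],[-55,0,70]]
st=u([(184,4),(295,40),(212,296),(98,261),(226,46),(171,222)],(280,163))
ss=u([(160,246),(88,190),(235,42),(310,93),(146,161),(244,60)],(225,212))
L2=C[:4]+D
# scene: +x is toward lower-left
for sel in(['top'],['scene'],['top','scene']):
    o=[]
    if 'top' in sel:o.append(('top',L2,st))
    if 'scene' in sel:o.append(('scene',[C[1],C[0],C[3],C[2]]+D,ss)) if 0 else o.append(('scene',[C[0],C[1],C[2],C[3]]+D,ss))
    p,r=fit(o,[581,-41,-.335]);print(sel,p.round(3),r.round(1).tolist())
print(proj('top',place([581,-41,-.335],L2+[[55,0,30],[-55,0,30]])).round(1).tolist());print(proj('scene',place([581,-41,-.335],L2)).round(1).tolist(),ss.round(1).tolist())
E
```

```text
['top'] [ 5.80297e+02 -4.04490e+01 -3.28000e-01] [[-1.2, -1.1], [0.8, -0.9], [0.7, 0.6], [-0.9, -0.5], [0.4, 1.0], [-0.2, 0.6]]
['scene'] [ 5.82963e+02 -4.26980e+01 -3.38000e-01] [[0.4, 0.7], [-1.6, -0.3], [-0.0, -1.3], [0.5, -0.7], [-0.4, 0.6], [0.5, 0.5]]
['top', 'scene'] [ 5.81358e+02 -4.14490e+01 -3.31000e-01] [[-0.5, -1.7], [1.4, -1.3], [1.0, 0.0], [-0.5, -1.2], [1.1, 0.5], [0.3, -0.0], [1.4, 0.3], [-0.6, -0.5], [0.5, -1.8], [1.2, -1.4], [0.6, 0.2], [1.1, -0.0]]
[[340.5, 162.5], [379.4, 175.0], [350.9, 261.6], [311.5, 248.5], [355.9, 178.7], [336.6, 236.8], [354.9, 183.7], [336.3, 239.6]]
[[279.5, 293.9], [253.6, 274.3], [303.9, 223.8], [329.5, 241.4], [274.1, 265.4], [307.5, 231.6]] [[278.0, 293.7], [254.0, 275.0], [303.0, 225.7], [328.0, 242.7], [273.3, 265.3], [306.0, 231.7]]
```

carry_out --slide '[[0, 0, 0.04], [0, 0, 0.12], [0, 0, 0.22], [0, 0, 0.32], [0, 0, 0.42], [0, 0, 0.5], [0, 0, 0.5]]' --dr '[[0, 0, 0], [0, 0, 0], [0, 0, 0], [0, 0, 0], [0, 0, 0], [0, 0, 0], [0, 0, 0]]' --gripper '[0, 0, 0, 0, 0, 0, 0]'

```text
clock: 4.62
eef_pos: [492.7, 344.5, 239.7]
eef_rot: [-3.139, -0.006, 0.055]
wrist_force: [0.3, 0.6, -2.7]
finger_gap: 23.7
finger_force: 40.0
```

carry_out --slide '[[0.01, -0.05, 0], [0.03, -0.15, 0], [0.05, -0.25, 0], [0.07, -0.35, 0], [0.09, -0.45, 0], [0.11, -0.55, 0], [0.13, -0.65, 0], [0.15, -0.75, 0], [0.17, -0.85, 0], [0.19, -0.95, 0]]' --dr '[[0, 0, -0.003], [0, 0, -0.006], [0, 0, -0.012], [0, 0, -0.018], [0, 0, -0.024], [0, 0, -0.03], [0, 0, -0.035], [0, 0, -0.04], [0, 0, -0.045], [0, 0, -0.05]]' --gripper '[0, 0, 0, 0, 0, 0, 0, 0, 0, 0]'

```text
clock: 5.45
eef_pos: [538.8, 104.6, 233.2]
eef_rot: [3.14, 0.003, -0.262]
wrist_force: [-0.4, -0.2, -4.1]
finger_gap: 23.9
finger_force: 40.0
```

carry_out --slide '[[0.03, -0.1, 0], [0.06, -0.2, 0], [0.09, -0.3, 0], [0.12, -0.4, 0], [0.15, -0.5, 0], [0.16, -0.56, 0], [0.168, -0.592, 0], [0.168, -0.592, 0], [0.168, -0.592, 0]]' --dr '[[0, 0, -0.004], [0, 0, -0.008], [0, 0, -0.0118], [0, 0, -0.0118], [0, 0, -0.0118], [0, 0, -0.0118], [0, 0, -0.0118], [0, 0, -0.0118], [0, 0, -0.0118]]' --gripper '[0, 0, 0, 0, 0, 0, 0, 0, 0]'

```text
clock: 6.2
eef_pos: [581.0, -41.3, 234.2]
eef_rot: [3.141, 0.002, -0.334]
wrist_force: [0.1, 1.1, -3.1]
finger_gap: 23.8
finger_force: 40.0
```

```bash
python3 - <<'E'
from h import *
t=cv2.cvtColor(camera("top"),cv2.COLOR_RGB2BGR);s=cv2.cvtColor(camera("scene"),cv2.COLOR_RGB2BGR)
st=read_state();print(st["eef_pos"],st["eef_rot"],st["finger_gap"],st["finger_force"])
c=lambda i,x,y:cv2.resize(i[y-75:y+75,x-50:x+50],(400,600),interpolation=cv2.INTER_CUBIC)
cv2.imwrite("pics/crop2.png",np.hstack([c(t,346,205),c(s,295,245)]))
E
```

```text
[581.12739046 -40.52233175 234.70238196] [-3.14159251e+00  8.84971862e-04 -3.32577310e-01] 23.78008769724821 39.999128580093384
```

View pics/crop2.png

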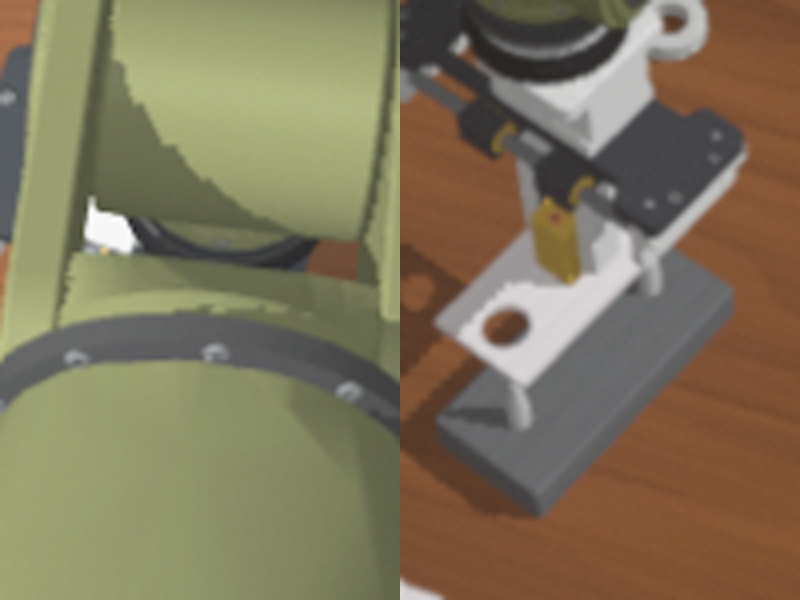

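The carrier is held level above the stand, with its near hole at scene pixel (271,251.5) and the near dowel just below. I'll measure its offset from the TCP.

```bash
python3 - <<'E'
from h import *
u=lambda P:(np.array(P,float)+.5-[400,0])/4-.5+[245,170]
z=130.6
p,r=fit([('scene',[[55,0,z],[75,30,z],[75,-30,z]],u([(505,326),(526,386),(435,322)]))],[581,-41,-.333]);print(p,r.round(1).tolist())
print(u([(505,326),(526,386),(435,322)]).round(1), proj('scene',place([581.3,-41.,-.333],[[55,0,z],[75,30,z],[75,-30,z]])).round(1).tolist())
E
```

```text
[ 5.81865124e+02 -4.29413741e+01 -3.08096629e-01] [[0.1, 0.1], [-0.2, -0.3], [0.1, 0.2]]
[[270.9 251.1]
 [276.1 266.1]
 [253.4 250.1]] [[271.5, 250.9], [276.0, 265.7], [254.0, 249.6]]
```

carry_out --slide '[[0, 0, -0.06], [0, 0, -0.12], [0, 0, -0.17], [0, 0, -0.17], [0, 0, -0.17]]' --dr '[[0, 0, 0], [0, 0, 0], [0, 0, 0], [0, 0, 0], [0, 0, 0]]' --gripper '[0, 0, 0, 0, 0]'

```text
clock: 6.72
eef_pos: [581.3, -40.9, 192.3]
eef_rot: [3.141, 0.001, -0.333]
wrist_force: [0.4, -0.8, -3.0]
finger_gap: 23.7
finger_force: 40.0
```

```bash
python3 - <<'E'
from h import *
s=cv2.cvtColor(camera("scene"),cv2.COLOR_RGB2BGR)
st=read_state();print(st["eef_pos"],st["eef_rot"])
cv2.imwrite("pics/crop3.png",cv2.resize(s[200:310,230:350],(720,660))[:600] if 0 else cv2.resize(s[205:305,230:350],(720,600),interpolation=cv2.INTER_CUBIC))
E
```

```text
[581.62542957 -41.08678866 193.11607566] [-3.14152750e+00 -3.27631945e-04 -3.32785441e-01]
```

View pics/crop3.png

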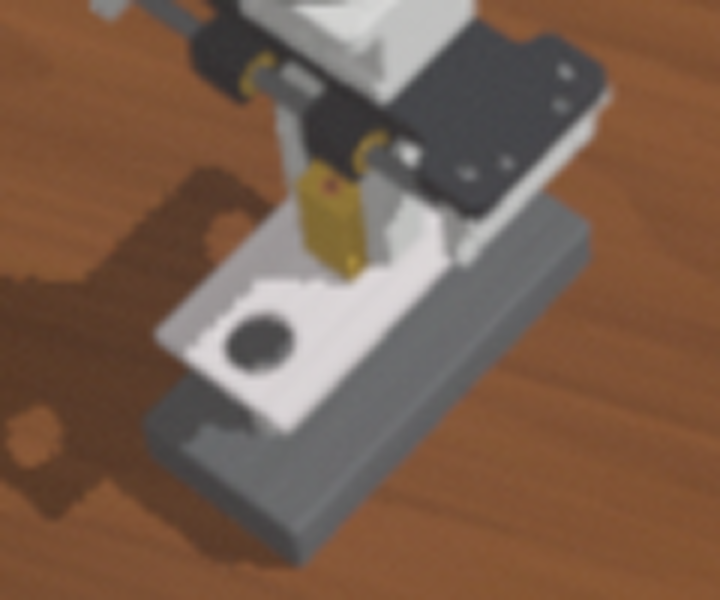

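The plate is level above the dowels with its near hole at scene pixel (273,262), and its measured offset from the stand is only about 1 mm. I'll lower until the tips enter, then check inside the hole.

carry_out --slide '[[0.004, 0, -0.015], [0.004, 0, -0.03], [0.004, 0, -0.045], [0.004, 0, -0.06], [0.004, 0, -0.075], [0.004, 0, -0.09], [0.004, 0, -0.09]]' --dr '[[0, 0, 0], [0, 0, 0], [0, 0, 0], [0, 0, 0], [0, 0, 0], [0, 0, 0], [0, 0, 0]]' --gripper '[0, 0, 0, 0, 0, 0, 0]'

```text
clock: 7.35
eef_pos: [582.2, -41.4, 169.2]
eef_rot: [3.141, 0.001, -0.333]
wrist_force: [-0.1, 0.6, -3.1]
finger_gap: 24.1
finger_force: 40.0
```

```bash
python3 - <<'E'
from h import *
s=cv2.cvtColor(camera("scene"),cv2.COLOR_RGB2BGR)
st=read_state();print(st["eef_pos"],st["eef_rot"],st["wrist_force"],st["moment"])
print(proj('scene',place([582.5,-41,-.333],[[55,0,30],[55,0,70],[55,0,st["eef_pos"][2]-104]])))
i=cv2.resize(s[240:300,240:320],(800,600),interpolation=cv2.INTER_CUBIC)
cv2.imwrite("pics/crop4.png",np.clip(255*(i/255.)**.6,0,255).astype(np.uint8))
E
```

```text
[582.32765917 -41.43740265 169.67044967] [ 3.14144596e+00  7.78674170e-04 -3.33361712e-01] [-0.01432324  0.41438518 -2.83937979] [ 0.03617422 -0.00451073 -0.00324461]
[[275.44882417 275.05209091]
 [273.86054671 266.05359019]
 [274.03675426 267.05190683]]
```

View pics/crop4.png

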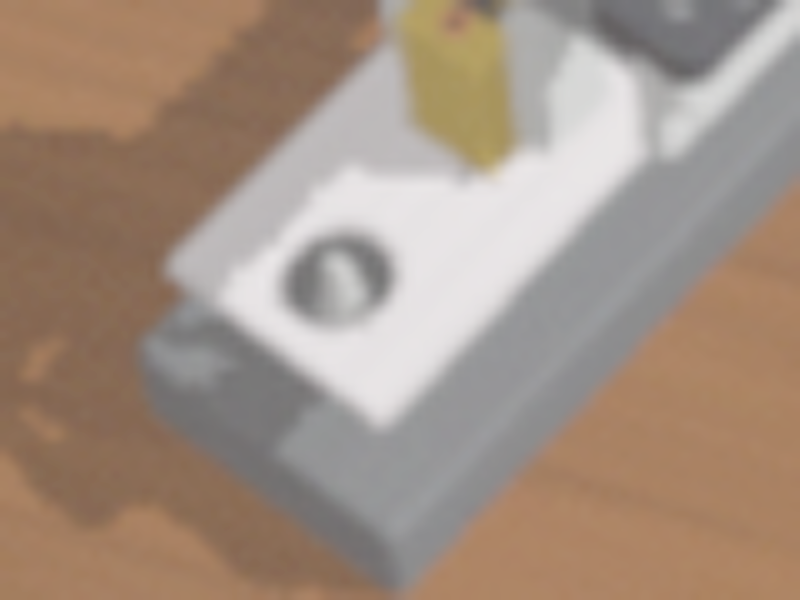

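The near dowel's tip is visible inside the near hole at crop (335,255), against a hole centre of (337,280). It sits slightly toward the robot, so I'll shift x by about -1.5 mm and lower gently.

carry_out --slide '[[-0.006, 0, -0.01], [-0.006, 0, -0.024], [-0.006, 0, -0.038], [-0.006, 0, -0.052], [-0.006, 0, -0.066], [-0.006, 0, -0.08], [-0.006, 0, -0.092], [-0.006, 0, -0.102], [-0.006, 0, -0.108], [-0.006, 0, -0.11]]' --dr '[[0, 0, 0], [0, 0, 0], [0, 0, 0], [0, 0, 0], [0, 0, 0], [0, 0, 0], [0, 0, 0], [0, 0, 0], [0, 0, 0], [0, 0, 0]]' --gripper '[0, 0, 0, 0, 0, 0, 0, 0, 0, 0]'

```text
clock: 8.23
eef_pos: [580.9, -41.4, 142.3]
eef_rot: [3.142, 0.0, -0.333]
wrist_force: [0.8, 0.0, -3.3]
finger_gap: 24.1
finger_force: 40.0
```

carry_out --slide '[[0, 0, -0.003], [0, 0, -0.005], [0, 0, -0.007], [0, 0, -0.009], [0, 0, -0.01], [0, 0, -0.01]]' --dr '[[0, 0, 0], [0, 0, 0], [0, 0, 0], [0, 0, 0], [0, 0, 0], [0, 0, 0]]' --gripper '[0, 0, 0, 0, 0, 0]'

```text
clock: 8.73
eef_pos: [581.0, -41.4, 140.2]
eef_rot: [-3.142, -0.0, -0.333]
wrist_force: [-0.5, 0.3, -3.3]
finger_gap: 23.6
finger_force: 40.0
```

carry_out --slide '[[0, 0, -0.002], [0, 0, -0.004], [0, 0, -0.004], [0, 0, -0.004]]' --dr '[[0, 0, 0], [0, 0, 0], [0, 0, 0], [0, 0, 0]]' --gripper '[0, 0, 0, 0]'

```text
clock: 9.07
eef_pos: [581.0, -41.4, 140.2]
eef_rot: [-3.142, -0.0, -0.333]
wrist_force: [-6.3, 0.6, 9.5]
finger_gap: 24.2
finger_force: 40.0
```

Contact came at the expected seating height, so I'll release and back off straight up.

carry_out --slide '[[0, 0, 0.002], [0, 0, 0.002], [0, 0, 0.002], [0, 0, 0.002], [0, 0, 0.002], [0, 0, 0.002], [0, 0, 0.002]]' --dr '[[0, 0, 0], [0, 0, 0], [0, 0, 0], [0, 0, 0], [0, 0, 0], [0, 0, 0], [0, 0, 0]]' --gripper '[30, 35, 45, 60, 65, 65, 65]'

```text
clock: 9.65
eef_pos: [581.0, -41.4, 139.6]
eef_rot: [-3.142, 0.0, -0.333]
wrist_force: [-0.3, -0.6, -0.1]
finger_gap: 60.5
finger_force: 0.0
```

carry_out --slide '[[0, 0, 0.04], [0, 0, 0.1], [0, 0, 0.2], [0, 0, 0.3], [0, 0, 0.4], [0, 0, 0.5], [0, 0, 0.6], [0, 0, 0.6]]' --dr '[[0, 0, 0], [0, 0, 0], [0, 0, 0], [0, 0, 0], [0, 0, 0], [0, 0, 0], [0, 0, 0], [0, 0, 0]]' --gripper '[65, 65, 65, 65, 65, 65, 65, 65]'

```text
clock: 10.32
eef_pos: [581.8, -41.5, 295.7]
eef_rot: [-3.14, -0.008, -0.333]
wrist_force: [-0.3, -0.1, 0.8]
finger_gap: 61.4
finger_force: 0.0
```

carry_out --slide '[[-0.2, 0.9, 0], [-0.2, 0.9, 0], [-0.2, 0.9, 0], [-0.2, 0.9, 0], [-0.2, 0.9, 0], [-0.2, 0.9, 0], [-0.2, 0.9, 0], [-0.2, 0.9, 0]]' --dr '[[0, 0, 0], [0, 0, 0], [0, 0, 0], [0, 0, 0], [0, 0, 0], [0, 0, 0], [0, 0, 0], [0, 0, 0]]' --gripper '[65, 65, 65, 65, 65, 65, 65, 65]'

```text
clock: 10.98
eef_pos: [530.5, 184.5, 289.8]
eef_rot: [3.142, -0.0, -0.331]
wrist_force: [0.4, -0.5, 0.0]
finger_gap: 61.2
finger_force: 0.0
```

```bash
python3 - <<'E'
from h import *
t=cv2.cvtColor(camera("top"),cv2.COLOR_RGB2BGR);s=cv2.cvtColor(camera("scene"),cv2.COLOR_RGB2BGR)
c=lambda i,x,y:cv2.resize(i[y-75:y+75,x-50:x+50],(400,600),interpolation=cv2.INTER_CUBIC)
cv2.imwrite("pics/crop5.png",np.hstack([c(t,346,205),c(s,295,255)]))
E
```

```text
(no output)
```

View pics/crop5.png

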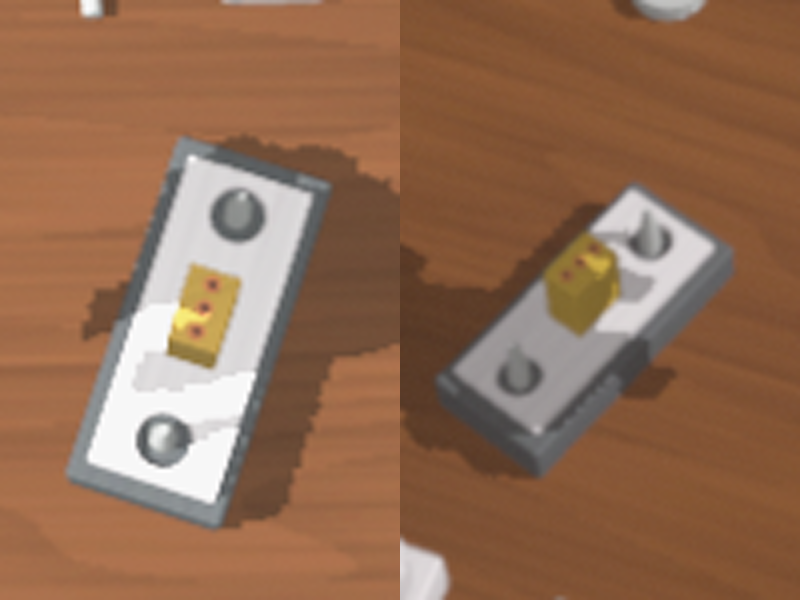

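The plate lies flat on the stand with a dowel in the middle of each hole, at top-crop (238,212) and (163,438). The gripper is clear.

```bash
python3 -c "
from cell import *
print(sign_off())"
```

```text
the job is handed in; nothing more can be done
None
```

The longer carrier is seated flat on the stand with a dowel through each hole and the gripper released, the shorter carrier was left alone, and the job was handed in at about 11 s.

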